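# Seat the mill jar, click its cap tight and lay it on the mill

## Task

Stand the porcelain glaze jar in the square pocket of the wooden stand, which keeps it from turning, and turn its winged cap clockwise until it is fully home and its ratchet has clicked and slipped two to four times, no more. Then take the jar by its body, lay it down gently on its side on the two rollers of the jar mill, along them and about the middle, and let go. Leave the bowl, the beaker and the wooden rib alone.

Things in the scene. Friction and masses are not known exactly. Their poses are not given: they have to be found in the camera images.
- jar: white porcelain jar, 0.45 to 0.75 kg, 114 mm tall with its cap. Origin: centre of its underside; z runs from the foot to the cap. Square foot 40 x 40 x 12 mm, then a round body of diameter 56 mm from 12 to 74 mm above the underside, a sloped shoulder, and the grey cap above it from 82 mm up. It stands upright on the table at the start and may be lifted by the wing of its cap.
- jar_mid (a point): middle of the jar's round body, on its axis, 43 mm above the underside; z along the jar's axis towards the cap
- cap_wing (a point): centre of the top of the cap's wing, on the jar's axis, 114 mm above the jar's underside. The grey plastic cap is a ribbed disc of diameter 45 mm (82 to 94 mm above the underside) with an upright flat wing 40 mm long, 10 mm thick and 20 mm tall on top of it. x: along the wing; z: along the jar's axis. The cap does not rise or sink as it turns.
- screw (a joint): thread of the cap, rad: grows as the cap is turned clockwise seen from above; 2.6 = fully home (hard stop). Starts between 0.4 and 2.0. Drags at about 0.2 N m, without spring-back.
- cap (a joint): ratchet of the cap, rad: how far the cap has slipped past the thread, 0 at the start; grows clockwise. It slips once the thread is home, one click each 0.39 rad (16 teeth), taking up to about 0.45 N m before a click and little after it. Held still between clicks it pushes back or on with up to 0.2 N m (the thread does not); let go, it settles in a notch. Turned back, the thread unscrews.
- stand: fixed wooden block 100 x 100 x 22 mm with a square pocket 44 mm wide and 12 mm deep in the middle of its top, sides along its x and y: the jar's foot drops in any of four ways round, to stand 10 mm above the table. Origin: centre of its underside, on the table
- mill: fixed jar mill: grey base 116 (x) x 200 (y) x 36 mm with two fixed black rubber rollers of diameter 22 mm and length 156 mm along its y axis, 44 mm apart, axes 55 mm above the table; end brackets 10 mm thick, 70 mm tall, at both ends of the rollers. Origin: centre of its underside, on the table
- mill_bed (a point): point midway along the rollers where the axis of a jar lying on them passes, about 87 mm above the table (jar body of radius 28 mm resting in the trough between the rollers); y along the rollers. The cap may point to either end.
- bowl: white plastic bowl, diameter 110 mm, 50 mm tall, bystander
- beaker: terracotta beaker, diameter 64 mm, 75 mm tall, bystander
- rib: dark wooden potter's rib, 110 x 50 x 8 mm, lying flat, bystander

How it is judged:
By the outcome, as a careful person would: the job done as asked, in the order asked, and still so for the second after the job is handed in, with the robot touching nothing.
It also fails if it takes over 72 s, if anything falls off the work surface, if the arm or the gripper's body presses on something with over 40 N, if the wrist force passes 120 N, or if a joint passes its speed limit or range.

## Robot

A 6-joint arm with a two-finger parallel gripper is mounted at the origin on the work surface. World frame = base frame: x ahead of the robot, y to its left, z up, the work surface at z = 0. Lengths are in m, angles in rad, forces in N, time in s.
With the tool pointing down it reaches from about 0.425 to 0.95 m from the base axis. Payload 3.5 kg.
Tool frame: the origin (TCP) lies on the front face of the gripper's body, between the roots of the fingers; the fingertips stand 73 mm ahead of it and the grasp point (between the pads) lies 54 mm ahead of it; z points along the fingers, y is the line along which they close (so a half turn about z gives the same grasp; the last joint's range is limited). The gripper opens to 85 mm and grips with 20 to 120 N. Pads are 22 mm wide; open, the fingers measure 114 mm over their backs; the gripper's body (76 mm by 85 mm) begins 54 mm behind the grasp point. The pads swing forward as they close: fully open they stand 13 mm farther back than shut.
Start: joints at [-1.408, 0.286, 1.577, -0, 1.279, -0.15], TCP at [0.208, -0.642, 0.304] pointing down, gripper open.
Joint ranges: [-2.77, 2.77], [-0.9, 2.22], [0.21, 2.48], [-1.53, 4.67], [0.24, 2.81], [-2.84, 2.84]. Speed limits (rad/s): [2.79, 2.79, 3.14, 3.14, 3.14, 3.14].

## Interface

Orientations are given as a rotation vector (axis times angle).
In Python, from station import ctrl gives the robot as it stands.
- The arm moves only by the shell command python3 steer.py 'ROWS' [FORCE]. ROWS is a JSON list of rows, 1 to 10 of them, each of 7 numbers: dx, dy, dz in m, then a rotation vector rx, ry, rz in rad, then the finger opening in m; each row is the pose to reach, as a shift and turn from the pose commanded when the command began, along the tool's axes at that moment; what a row does not reach only later rows make up. A row lasts 1/12 s, in which the tool goes at most 0.0417 m and 0.125 rad, less where a joint would pass 70% of its speed; a pose out of reach is approached as far as the arm can. The fingers move at their own pace and stop on an object; FORCE is the grip in N (left out, the last holds). Time passes only in rows, so rows that do not move let the fingers close. It prints the time, the measured TCP pose, the force, the opening and the grip force at its end.
- ctrl.observe(): the state, without advancing time (a new reading comes with each control period).
- ctrl.snapshot(name): name is "scene" or "side" or "wrist"; returns the picture (384x512x3 uint8, blue, green, red); there is no depth.
- ctrl.calibration(name): a dict with "fx", "fy", "cx", "cy" (pixels), "R" (3x3) and "t" (3): a world point X has camera coordinates R X + t. Camera axes: x right, y down, z forward; pixel columns grow to the right and rows downward; lengths in m; the calibration is good to about 2 mm. A picture is of the moment at which its call begins: read the wrist's pose just before it. calibration takes no time and is no camera call; for the wrist camera it gives the pose at the moment of the call.
- ctrl.finish_job(): hands the job in; it is judged then, once.
The state is a dict: "time": time; "joint_pos": joint angles; "joint_vel": joint speeds; "effort": joint torques, N m; "tcp_pos": TCP position; "tool_rot": TCP orientation; "ft_force": force on the tool from outside, world axes, zero at the start; "wrist_torque": the same for the moment, N m; "opening": finger opening in m; "gripper_force": force on a finger pad.
Only numpy, scipy, OpenCV 4.12 (cv2) and the standard library are available. Lean on these libraries where they do the work, as an engineer would, in place of code of your own. Each camera call takes 0.05 s, during which the arm holds its last target. There are 200 camera calls.

## Working session

There is one attempt and no reset: what is moved stays moved. The work goes in short steps, Python scripts to look and compute and a shell command to move; the robot and the scene stay as the last step left them, time stands still between calls to the robot, and variables do not carry over. Pictures are saved under pics/ and viewed, at most 10 in all, crops included, and the job is handed in when it is done.

```bash
ls; mkdir -p pics
python3 - <<'E'
from station import ctrl
import cv2,numpy as np
print(ctrl.observe())
a=ctrl.snapshot("scene");b=ctrl.snapshot("side")
cv2.imwrite("pics/a.png",a);cv2.imwrite("pics/b.png",b)
cv2.imwrite("pics/ab.png",cv2.resize(np.vstack([a,b]),(800,1200))[:, :]) 
for n in("scene","side","wrist"):
    c=ctrl.calibration(n);R=np.array(c["R"]);print(n,c["fx"],c["cx"],c["cy"],"pos",(-R.T@np.array(c["t"])).round(3),R.round(2).tolist())
E
```

```text
pics
station.py
steer.py
{'time': 0.0, 'joint_pos': array([-1.40799985e+00,  2.87181143e-01,  1.57816606e+00, -2.81780719e-05,
        1.27860027e+00, -1.50011858e-01]), 'joint_vel': array([-3.29196294e-04, -6.75092224e-04, -1.77607802e-04, -8.83074727e-05,
       -3.81748556e-04,  7.62615131e-04]), 'effort': array([-1.70406012e-03, -4.05988204e+01, -2.92626840e+01, -1.69012660e-04,
        5.81251545e-03,  1.64331865e-06]), 'tcp_pos': array([ 0.20765563, -0.64175605,  0.30254258]), 'tool_rot': array([-3.10091784e+00, -4.89003215e-01,  6.59651741e-05]), 'ft_force': array([-0.13899589,  0.19149166,  0.37611881]), 'wrist_torque': array([-0.00231156, -0.03943908, -0.02269043]), 'gripper_force': 0.0, 'opening': 0.08570228647580856}
scene 373.0067355735481 261.4653865562043 187.59258560301822 pos [ 1.199 -0.358  0.598] [[0.52, 0.85, 0.01], [0.51, -0.3, -0.81], [-0.69, 0.43, -0.59]]
side 436.4774457633284 260.0245620590089 187.1070084184391 pos [0.061 0.598 0.712] [[-0.72, -0.69, 0.01], [-0.43, 0.44, -0.79], [0.54, -0.57, -0.61]]
wrist 275.9150463701806 255.00662881290185 187.05664649651652 pos [ 0.274 -0.62   0.372] [[0.31, -0.95, -0.0], [-0.92, -0.3, 0.27], [-0.26, -0.08, -0.96]]
```

View pics/a.png

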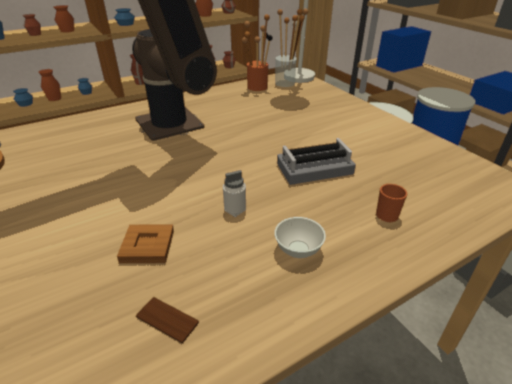

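View pics/b.png

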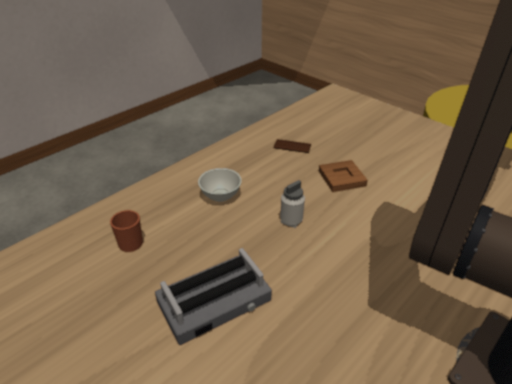

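The scene view shows the jar at about (235,195) with its wing at (233,177), the stand at (147,243) and the mill at (316,160). In the side view they are at (292,205), (343,175) and (213,293). The bowl, beaker and rib are clear of these.

```bash
cat > h.py <<'E'
from station import ctrl
import cv2,numpy as np
from scipy.spatial.transform import Rotation as Ro
def ray(cal,uv):
    R=np.array(cal["R"]);t=np.array(cal["t"])
    d=R.T@np.array([(uv[0]-cal["cx"])/cal["fx"],(uv[1]-cal["cy"])/cal["fy"],1.]);return -R.T@t,d
def onplane(cal,uv,z):
    o,d=ray(cal,uv);return o+d*(z-o[2])/d[2]
def proj(cal,X):
    p=np.array(cal["R"])@np.array(X)+np.array(cal["t"]);return np.array([cal["fx"]*p[0]/p[2]+cal["cx"],cal["fy"]*p[1]/p[2]+cal["cy"]])
def twov(c1,u1,c2,u2):
    o1,d1=ray(c1,u1);o2,d2=ray(c2,u2)
    s=np.linalg.lstsq(np.c_[d1,-d2],o2-o1,rcond=None)[0];p,q=o1+s[0]*d1,o2+s[1]*d2
    return (p+q)/2,np.linalg.norm(p-q)
def rel(P,Rt=None):
    "shift in tool axes from the present TCP to world point P"
    s=ctrl.observe();T=Ro.from_rotvec(s["tool_rot"]);return T.inv().apply(np.array(P)-s["tcp_pos"])
E
python3 - <<'E'
import cv2,numpy as np
a=cv2.imread("pics/a.png");b=cv2.imread("pics/b.png")
def c(i,x,y,w,h):return cv2.resize(i[y:y+h,x:x+w],(400,300),interpolation=cv2.INTER_CUBIC)
m=np.vstack([np.hstack([c(a,110,210,80,60),c(a,200,160,80,60)]),np.hstack([c(b,305,150,80,60),c(b,252,170,80,60)])])
cv2.imwrite("pics/m.png",m)
E
```

```text
(no output)
```

View pics/m.png

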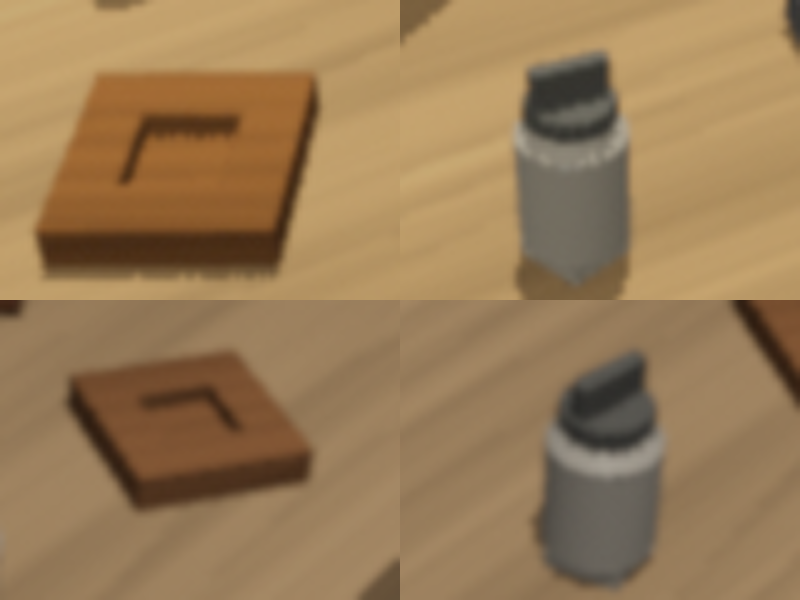

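The crops show the stand's top corners clearly in both views. They also show the wing's top edge, in the scene crop from (528,68) to (607,57), and a foot corner of the jar pointing at the scene camera at crop (577,284).

Run:
```python
from h import *
S=ctrl.calibration("scene");D=ctrl.calibration("side")
sa=[(x/5-.4+110,y/5-.4+210) for x,y in [(97,72),(317,74),(274,234),(38,231)]]
sd=[(x/5-.4+305,y/5-.4+150) for x,y in [(70,78),(236,52),(310,155),(138,184)]]
for c,p in((S,sa),(D,sd)):
    q=np.array([onplane(c,u,.022)[:2] for u in p]);e=np.roll(q,-1,0)-q
    print("stand",q.round(3).tolist(),q.mean(0).round(4),np.linalg.norm(e,axis=1).round(4),np.degrees(np.arctan2(e[:,1],e[:,0])).round(1)%90)
wa=[(x/5-.4+200,y/5-.4+160) for x,y in [(528,68),(607,57)]for x in[x-400]]
wd=[(x/5-.4+252,y/5-.4+170) for x,y in [(574,392),(643,356)]for x,y in[(x-400,y-300)]]
for c,p in((S,wa),(D,wd)):
    q=np.array([onplane(c,u,.114)[:2] for u in p]);e=q[1]-q[0]
    print("wing",q.mean(0).round(4),np.linalg.norm(e).round(4),np.degrees(np.arctan2(e[1],e[0])).round(1)%180)
fa=[(x/5-.4+200-80,y/5-.4+160) for x,y in [(577,284),(523,262),(629,262)]]
q=np.array([onplane(S,u,.0)[:2] for u in fa]);print("foot",q.round(4),np.degrees(np.arctan2(*(q[1:]-q[0])[:,::-1].T)))
# mill top of base dark: rough from bracket tops
```

```text
stand [[0.493, -0.276], [0.546, -0.19], [0.632, -0.241], [0.58, -0.325]] [ 0.5626 -0.258 ] [0.1013 0.0999 0.0986 0.0995] [58.2 59.1 57.9 60.6]
stand [[0.627, -0.236], [0.576, -0.321], [0.492, -0.268], [0.542, -0.184]] [ 0.5592 -0.252 ] [0.1    0.0993 0.0979 0.0992] [59.1 57.2 59.1 58.4]
wing [ 0.5492 -0.0311] 0.0376 73.4
wing [ 0.5457 -0.0241] 0.0426 83.3
foot [[ 0.5717 -0.0426]
 [ 0.543  -0.0577]
 [ 0.5702 -0.0124]] [-152.33381035   92.83683164]
```

Run:
```python
import cv2,numpy as np
a=cv2.imread("pics/a.png");b=cv2.imread("pics/b.png")
def c(i,x,y,w,h):return cv2.resize(i[y:y+h,x:x+w],(400,300),interpolation=cv2.INTER_CUBIC)
m=np.hstack([c(a,266,128,100,75),c(b,145,240,140,105)])
cv2.imwrite("pics/m2.png",m)
```

```text
(no output)
```

View pics/m2.png

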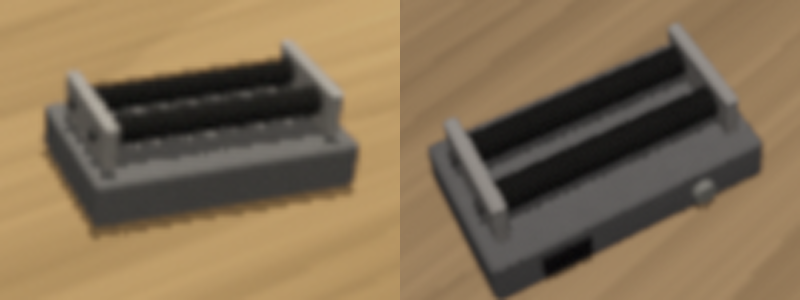

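The left panel (scene) shows base-top corners at (45,110), (97,185) and (357,150), with bracket tops at (70,72)-(108,130) and (284,42)-(340,98). The right panel (side) shows bracket tops at (447,120)-(497,215) and (680,24)-(738,100).

Run:
```python
from h import *
S=ctrl.calibration("scene");D=ctrl.calibration("side")
f=lambda P:[(x/4-.4+266,y/4-.4+128) for x,y in P]
g=lambda P:[((x-400)/2.857-.3+145,y/2.857-.3+240) for x,y in P]
for c,p in((S,f([(70,72),(108,130),(340,98),(284,42)])),(D,g([(447,120),(495,215),(738,100),(678,24)]))):
    q=np.array([onplane(c,u,.07)[:2] for u in p]);e=np.roll(q,-1,0)-q
    print(q.round(3).tolist(),q.mean(0).round(4),np.linalg.norm(e,axis=1).round(3),np.degrees(np.arctan2(e[:,1],e[:,0])).round(1))
q=np.array([onplane(S,u,.036)[:2] for u in f([(45,110),(97,185),(357,150)])]);print((q[0]+q[2])/2,np.linalg.norm(np.diff(q,axis=0),axis=1))
q=np.array([onplane(D,u,.036)[:2] for u in g([(432,150),(500,270),(762,143)])]);print((q[0]+q[2])/2,np.linalg.norm(np.diff(q,axis=0),axis=1))
for n in[(.5475,-.0275,.4)]:print(rel(n))
```

```text
[[0.443, 0.185], [0.521, 0.163], [0.569, 0.326], [0.487, 0.346]] [0.5048 0.2546] [0.081 0.17  0.084 0.167] [ -15.9   73.5  166.2 -105.3]
[[0.564, 0.333], [0.483, 0.357], [0.439, 0.188], [0.518, 0.167]] [0.5008 0.2613] [0.085 0.175 0.082 0.173] [ 163.7 -104.5  -15.1   74.4]
[0.50936938 0.25168323] [0.10227401 0.19072204]
[0.49891494 0.26213031] [0.10928886 0.19116116]
[ 0.51241503 -0.48008005 -0.09614567]
```

Mill centre is about (0.503, 0.258) with its y axis at azimuth 74.5°. The stand is at (0.561, -0.255), with sides at 58.7° mod 90. I'm moving above the jar.

```bash
python3 steer.py '[[0.512,-0.48,0.0,0,0,-1.058,0.085],[0.512,-0.48,0.0,0,0,-1.058,0.085],[0.512,-0.48,0.0,0,0,-1.058,0.085],[0.512,-0.48,0.0,0,0,-1.058,0.085],[0.512,-0.48,0.0,0,0,-1.058,0.085],[0.512,-0.48,0.0,0,0,-1.058,0.085],[0.512,-0.48,0.0,0,0,-1.058,0.085],[0.512,-0.48,0.0,0,0,-1.058,0.085],[0.512,-0.48,0.0,0,0,-1.058,0.085],[0.512,-0.48,0.0,0,0,-1.058,0.085]]'
python3 - <<'E'
from h import *
print(rel((.5475,-.0275,.30)),ctrl.observe()["joint_pos"])
E
```

```text
time: 0.93
tcp_pos: [0.4096, -0.2754, 0.3036]
tool_rot: [-2.43, -1.99, -0.0]
ft_force: [0.9, -0.5, -0.6]
opening: 0.085
gripper_force: 0.0
[0.27023973 0.08639245 0.0036205 ] [-7.97931927e-01 -1.21510562e-01  2.01254216e+00  1.02038493e-04
  1.25093625e+00 -5.99714717e-01]
```

```bash
python3 steer.py '[[0.27,0.086,0.0,0,0,0,0.085],[0.27,0.086,0.0,0,0,0,0.085],[0.27,0.086,0.0,0,0,0,0.085],[0.27,0.086,0.0,0,0,0,0.085],[0.27,0.086,0.0,0,0,0,0.085],[0.27,0.086,0.0,0,0,0,0.085],[0.27,0.086,0.0,0,0,0,0.085],[0.27,0.086,0.0,0,0,0,0.085],[0.27,0.086,0.0,0,0,0,0.085]]'
python3 - <<'E'
from h import *
import json
c=ctrl.calibration("wrist");i=ctrl.snapshot("wrist");cv2.imwrite("pics/w1.png",i)
np.save("w1.npy",c,allow_pickle=True)
print(proj(c,(.5475,-.0275,.114)))
E
```

```text
time: 1.68
tcp_pos: [0.5474, -0.0283, 0.3032]
tool_rot: [-2.428, -1.992, 0.002]
ft_force: [-0.7, -0.0, 0.5]
opening: 0.0852
gripper_force: 0.0
[254.23934381 182.70446426]
```

View pics/w1.png

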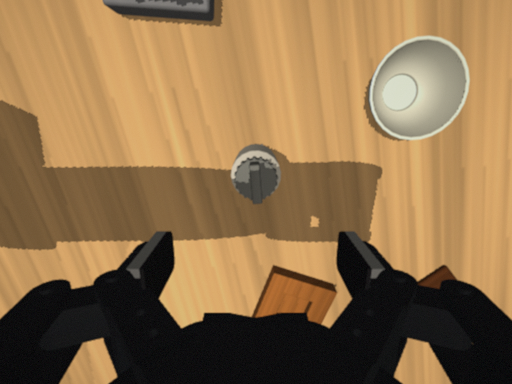

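The wing is at about (256,182), close to vertical in the picture, and the stand's corner shows at (300,290). I'm zooming in on the wing.

Run:
```python
import cv2
i=cv2.imread("pics/w1.png")[140:212,208:304];cv2.imwrite("pics/w1c.png",cv2.resize(i,(768,576),interpolation=cv2.INTER_CUBIC))
```

```text
(no output)
```

View pics/w1c.png

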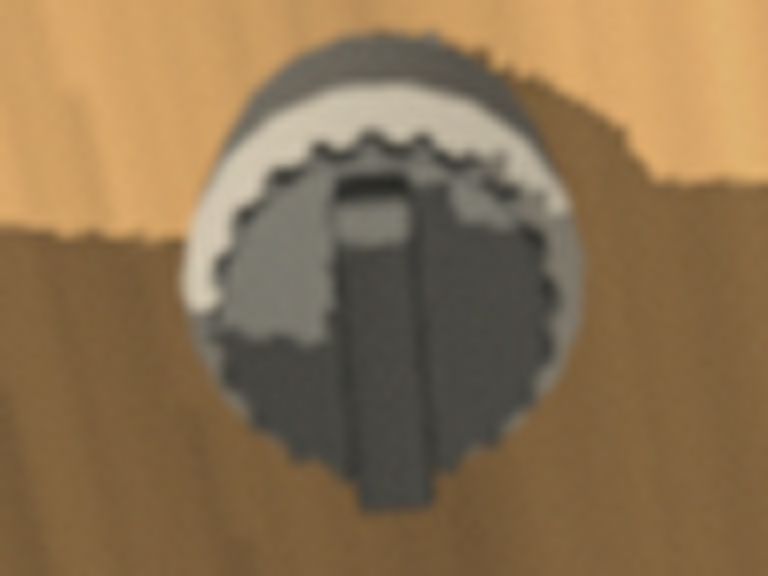

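Wing top corners in the crop are (336,198), (410,198), (436,505) and (360,512). Next I'm zooming in on the foot in the two fixed views.

Run:
```python
from h import *
c=np.load("w1.npy",allow_pickle=True).item()
q=np.array([onplane(c,(x/8-.44+208,y/8-.44+140),.114)[:2] for x,y in[(336,198),(410,198),(436,505),(360,512)]])
e=(q[3]+q[2]-q[0]-q[1])/2;print(q.mean(0),np.linalg.norm(e),np.linalg.norm(q[0]-q[1]),np.degrees(np.arctan2(e[1],e[0]))%180)
a=cv2.imread("pics/a.png");b=cv2.imread("pics/b.png")
def z(i,x,y):return cv2.convertScaleAbs(cv2.resize(i[y:y+24,x:x+32],(400,300),interpolation=cv2.INTER_CUBIC),alpha=1.5)
cv2.imwrite("pics/ft.png",np.hstack([z(a,219,198),z(b,276,208)]))
```

```text
[ 0.54868921 -0.02917006] 0.039172490211622016 0.008804740752739182 83.20847158098145
```

View pics/ft.png

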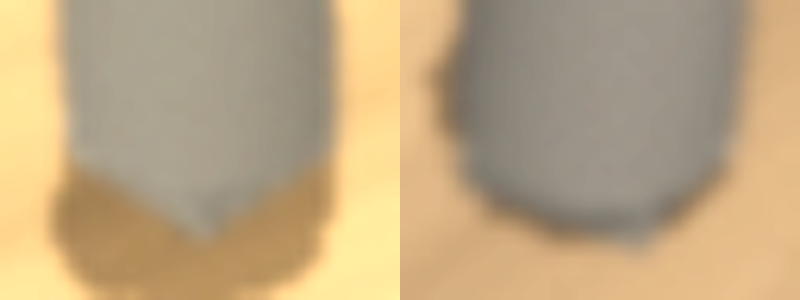

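Run:
```python
from h import *
for n,o,P in(("scene",(219,198),[(205,238),(80,167),(322,170)]),("side",(276,208),[(240,245),(325,170),(180,232)])):
    c=ctrl.calibration(n);q=np.array([onplane(c,(x/12.5-.46+o[0],y/12.5-.46+o[1]),0)[:2] for x,y in P])
    w={"scene":(.5492,-.0311),"side":(.5457,-.0241)}[n];b=proj(c,(*w,0.));
    v=q-np.array(w);print(n,v.round(4),np.degrees(np.arctan2(v[:,1],v[:,0])),"base px in crop",(b-o+.46)*12.5)
    e=q[1:]-q[0];print(np.degrees(np.arctan2(e[:,1],e[:,0])),np.linalg.norm(e,axis=1))
    # body bottom z=12 silhouettes: axis column via mid-body
    print((proj(c,(*w,.03))-o+.46)*12.5)
```

```text
scene [[ 0.0231 -0.012 ]
 [-0.0091 -0.0231]
 [ 0.0167  0.018 ]] [ -27.46316261 -111.49890656   47.17419971] base px in crop [203.07198498 153.99543877]
[-160.98630296  101.96884562] [0.03399622 0.03066756]
[197.99627293  36.45931117]
side [[-0.0189  0.0078]
 [-0.017  -0.02  ]
 [-0.0084  0.013 ]] [ 157.58037761 -130.47070099  122.64859299] base px in crop [191.10089851 178.54887056]
[-86.09323919  26.21122094] [0.02786169 0.01180974]
[198.98871113  61.42042926]
```

Foot edges are at about 18.5° mod 90 and the wing is at 83.2°. The jar axis is at (0.548, -0.029). I'm gripping the wing.

```bash
python3 steer.py '[[0,0.001,0.04,0,0,-0.08,0.06],[0,0.001,0.08,0,0,-0.08,0.06],[0,0.001,0.12,0,0,-0.08,0.06],[0,0.001,0.131,0,0,-0.08,0.05],[0,0.001,0.131,0,0,-0.08,0.03],[0,0.001,0.131,0,0,-0.08,0.0],[0,0.001,0.131,0,0,-0.08,0.0],[0,0.001,0.131,0,0,-0.08,0.0],[0,0.001,0.131,0,0,-0.08,0.0],[0,0.001,0.131,0,0,-0.08,0.0]]' 60
```

```text
time: 2.57
tcp_pos: [0.5494, -0.0306, 0.1761]
tool_rot: [2.348, 2.082, 0.003]
ft_force: [-2.6, -0.2, 5.7]
opening: 0.0081
gripper_force: 63.1
```

```bash
python3 steer.py '[[0,0,0,0,0,0,0],[0,0,-0.01,0,0,0,0],[0,0,-0.03,0,0,0,0],[0,0,-0.06,0,0,0,0],[0,0,-0.08,0,0,0,0],[0,0,-0.08,0,0,0,0],[0,0,-0.08,0,0,0,0]]'
python3 - <<'E'
from h import *
s=ctrl.observe();print(s["wrist_torque"],s["joint_pos"])
cv2.imwrite("pics/b2.png",ctrl.snapshot("side"));cv2.imwrite("pics/a2.png",ctrl.snapshot("scene"))
a=cv2.imread("pics/a2.png");b=cv2.imread("pics/b2.png");T=s["tcp_pos"]
def z(n,i):
    u=proj(ctrl.calibration(n),T-[0,0,.13]).astype(int);print(n,u);return cv2.resize(i[u[1]-30:u[1]+30,u[0]-40:u[0]+40],(400,300),interpolation=cv2.INTER_CUBIC)
cv2.imwrite("pics/l.png",np.hstack([z("scene",a),z("side",b)]))
E
```

```text
time: 3.15
tcp_pos: [0.5485, -0.0302, 0.254]
tool_rot: [2.349, 2.083, 0.003]
ft_force: [-0.3, -0.2, -5.4]
opening: 0.0076
gripper_force: 61.7
[ 0.01031957  0.07001229 -0.01464719] [-2.39733456e-01  5.63019827e-02  1.93376408e+00  3.18232766e-05
  1.14835152e+00 -1.19919986e-01]
scene [233 168]
side [294 179]
```

View pics/l.png

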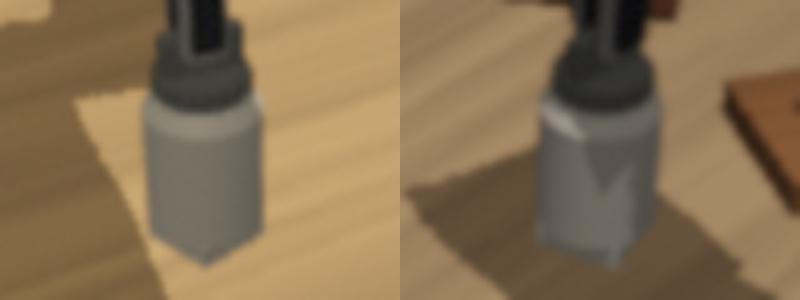

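The jar hangs straight at 5.4 N. Foot corners: scene panel (205,266), side panel (613,268), (540,240) and (655,225).

Run:
```python
from h import *
Z=.078;J=ctrl.observe()["tcp_pos"][:2]
for n,o,P in(("scene",(193,138),[(205,266),(150,238),(262,232)]),("side",(254,149),[(213,268),(140,240),(255,225)])):
    c=ctrl.calibration(n);q=np.array([onplane(c,(x/5-.4+o[0],y/5-.4+o[1]),Z)[:2] for x,y in P]);v=q-J
    b=np.degrees(np.arctan2(v[:,1],v[:,0]));e=q[1:]-q[0]
    print(n,v.round(4).tolist(),b.round(1),np.degrees(np.arctan2(e[:,1],e[:,0])).round(1)%90,np.linalg.norm(e,axis=1).round(4))
s=ctrl.observe();T=Ro.from_rotvec(s["tool_rot"]).as_matrix();print(T.round(3).tolist(),rel((.561,-.255,.29)))
```

```text
scene [[0.024, -0.0131], [-0.0093, -0.025], [0.0138, 0.0232]] [ -28.7 -110.4   59.2] [19.7 15.6] [0.0353 0.0377]
side [[-0.0201, 0.015], [0.0172, 0.0229], [-0.0139, -0.0228]] [ 143.3   53.1 -121.3] [12.1  9.3] [0.0381 0.0383]
[[0.12, 0.993, -0.004], [0.993, -0.12, 0.001], [0.0, -0.004, -1.0]] [-0.22182938  0.04072074 -0.03951695]
```

```bash
python3 steer.py '[[-0.295,0.108,0,0,0,-0.754,0],[-0.295,0.108,0,0,0,-0.754,0],[-0.295,0.108,0,0,0,-0.754,0],[-0.295,0.108,0,0,0,-0.754,0],[-0.295,0.108,0,0,0,-0.754,0],[-0.295,0.108,0,0,0,-0.754,0],[-0.295,0.108,0,0,0,-0.754,0],[-0.295,0.108,0,0,0,-0.754,0],[-0.295,0.108,0,0,0,-0.754,0],[-0.295,0.108,0,0,0,-0.754,0]]'
python3 - <<'E'
from h import *
s=ctrl.observe();c=ctrl.calibration("wrist");i=ctrl.snapshot("wrist");cv2.imwrite("pics/w2.png",i)
np.save("w2.npy",c,allow_pickle=True);print(s["joint_pos"],proj(c,(.561,-.255,.022)))
h=cv2.cvtColor(i,cv2.COLOR_BGR2HSV)
u=proj(c,(.561,-.255,.022)).astype(int);print(h[u[1]-60:u[1]+61:15,u[0]],h[u[1]-60,u[0]-60:u[0]+61:15])
E
```

```text
time: 4.08
tcp_pos: [0.6189, -0.3371, 0.2489]
tool_rot: [-1.42, -2.796, -0.002]
ft_force: [-0.4, 0.4, -4.6]
opening: 0.0078
gripper_force: 61.5
[-6.42518429e-01  3.96410042e-01  1.53882918e+00  5.63494940e-04
  1.21244257e+00 -1.27390047e+00] [255.78221331  77.46506964]
[[ 16 132 131]
 [ 13 180 123]
 [ 13 175 115]
 [ 13 180 115]
 [ 13 176 119]
 [ 13 178 123]
 [ 14 183 120]
 [ 13 181 110]
 [ 17 128 152]] [[ 16 129 144]
 [ 17 130 135]
 [ 17 133 148]
 [ 16 128 136]
 [ 16 132 131]
 [ 14 182 200]
 [ 14 183 212]
 [ 18 124 236]
 [ 19 123 236]]
```

View pics/w2.png

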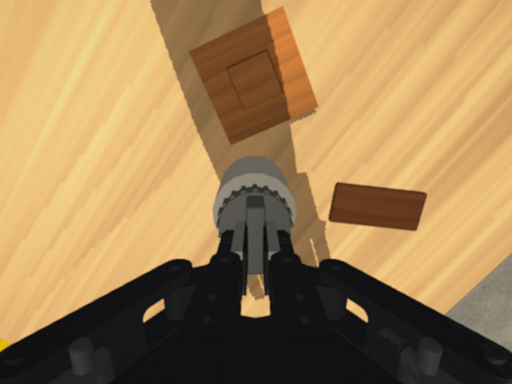

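The wrist view shows the stand's top corners at about (190,52), (283,7), (317,105) and (231,143). The pocket is centred near (256,79), and the jar hangs straight in the fingers.

Run:
```python
from h import *
c=np.load("w2.npy",allow_pickle=True).item();i=cv2.imread("pics/w2.png");h=cv2.cvtColor(i,cv2.COLOR_BGR2HSV)
m=((h[...,1]>155)&(h[...,0]<17)&(h[...,2]>60)).astype(np.uint8);m[150:]=0
m=cv2.morphologyEx(m,cv2.MORPH_CLOSE,np.ones((7,7)))
k=max(cv2.findContours(m,0,1)[0],key=cv2.contourArea)
P=np.array([onplane(c,p[0],.022)[:2] for p in k],np.float32)
r=cv2.minAreaRect(P);print("rect",r)
for Q,z in(([(190,52),(283,7),(317,105),(231,143)],.022),([(228,68),(268,50),(284,89),(245,108)],.022)):
    q=np.array([onplane(c,p,z)[:2] for p in Q]);e=np.roll(q,-1,0)-q
    print(q.mean(0).round(4),np.linalg.norm(e,axis=1).round(4),(np.degrees(np.arctan2(e[:,1],e[:,0]))%90).round(1))
# jar axis: disc centre of cap z
s=ctrl.observe();print(proj(c,s["tcp_pos"]-[0,0,.06]),rel((.561,-.257,s["tcp_pos"][2])))
# side/scene foot silhouettes of present pose
```

```text
rect ((0.56136554479599, -0.257185697555542), (0.09922659397125244, 0.09948964416980743), 59.308441162109375)
[ 0.5615 -0.2566] [0.0983 0.0963 0.0976 0.0967] [59.4 59.  59.6 59.4]
[ 0.5623 -0.256 ] [0.0429 0.0398 0.0439 0.0418] [58.6 61.  61.1 59.5]
[254.89480331 245.85065441] [ 0.09776616 -0.00027817  0.00060254]
```

```bash
python3 - <<'E'
from h import *
c=np.load("w2.npy",allow_pickle=True).item();s=ctrl.observe();T=Ro.from_rotvec(s["tool_rot"]).as_matrix()
p=s["tcp_pos"]+.02*T[:,0];p[2]=s["tcp_pos"][2]-.062;print(proj(c,p),"x az",np.degrees(np.arctan2(T[1,0],T[0,0])))
g=cv2.cvtColor(cv2.imread("pics/w2.png"),cv2.COLOR_BGR2GRAY);print(g[180:216,255].tolist());print(g[205,205:305:1].tolist())
print(rel((.5615,-.2567,.218)))
E
python3 steer.py '[[0.0975,0,0.0,0,0,-0.015,0],[0.0975,0,0.01,0,0,-0.015,0],[0.0975,0,0.03,0,0,-0.015,0],[0.0975,0,0.03,0,0,-0.015,0],[0.0975,0,0.03,0,0,-0.015,0]]'
cat > foot.py <<'E'
from h import *
s=ctrl.observe();J=s["tcp_pos"];print(J,np.degrees(np.arctan2(*Ro.from_rotvec(s["tool_rot"]).as_matrix()[1::-1,0])))
Z=J[2]-.1755
for n in("scene","side"):
    c=ctrl.calibration(n);i=ctrl.snapshot(n);cv2.imwrite(f"pics/f_{n}.png",i);h=cv2.cvtColor(i,cv2.COLOR_BGR2HSV)
    u=proj(c,(J[0],J[1],Z+.04)).astype(int);S=h[...,1]
    print(n,u,proj(c,(J[0],J[1],Z)).round(1))
    for x in range(u[0]-13,u[0]+14):
        col=S[u[1]:u[1]+36,x].astype(int);b=np.argmax(col>90);f=(90-col[b-1])/(col[b]-col[b-1]+1e-9) if b else 0
        print((x,round(float(u[1]+b-1+f),1)),end=" ")
    print()
E
python3 foot.py
```

```text
[254.81488038 208.08273405] x az 126.25738098354407
[135, 136, 135, 116, 75, 48, 46, 49, 63, 81, 81, 71, 76, 85, 84, 73, 51, 49, 50, 48, 50, 50, 49, 50, 50, 49, 53, 64, 70, 80, 83, 85, 84, 83, 83, 84]
[202, 202, 203, 203, 202, 200, 199, 196, 173, 143, 140, 140, 140, 140, 141, 141, 134, 109, 87, 83, 74, 73, 82, 86, 87, 86, 86, 87, 86, 86, 86, 86, 85, 85, 85, 85, 86, 85, 84, 84, 80, 64, 49, 48, 49, 52, 50, 49, 49, 49, 49, 51, 48, 49, 49, 48, 49, 51, 48, 58, 75, 82, 83, 83, 83, 81, 82, 80, 82, 82, 83, 81, 81, 81, 80, 81, 80, 78, 72, 71, 76, 83, 108, 130, 133, 133, 134, 133, 133, 132, 123, 116, 116, 115, 117, 116, 115, 117, 115, 116]
[0.09751965 0.00033809 0.03188732]
time: 4.55
tcp_pos: [0.5608, -0.2546, 0.22]
tool_rot: [-1.391, -2.81, -0.001]
ft_force: [-0.4, 0.2, -4.9]
opening: 0.0079
gripper_force: 61.2
[ 0.56076177 -0.25458636  0.22004954] 127.33152643786026
scene [142 216] [145.6 230.7]
(129, 220.2) (130, 224.5) (131, 228.7) (132, 231.2) (133, 233.1) (134, 236.2) (135, 237.1) (136, 237.3) (137, 237.4) (138, 237.4) (139, 237.2) (140, 237.2) (141, 237.2) (142, 237.2) (143, 237.2) (144, 237.1) (145, 237.1) (146, 237.1) (147, 237.1) (148, 237.1) (149, 237.1) (150, 237.1) (151, 237.1) (152, 237.0) (153, 236.2) (154, 233.1) (155, 230.2) 
side [345 152] [343.3 165.2]
(332, 151.0) (333, 151.0) (334, 163.4) (335, 164.7) (336, 166.2) (337, 167.5) (338, 169.2) (339, 170.0) (340, 170.2) (341, 170.1) (342, 169.8) (343, 169.6) (344, 169.4) (345, 169.3) (346, 169.1) (347, 169.0) (348, 168.8) (349, 168.6) (350, 168.4) (351, 168.2) (352, 167.7) (353, 166.5) (354, 161.4) (355, 155.8) (356, 151.0) (357, 151.0) (358, 151.0)
```

Run:
```python
from h import *
J=ctrl.observe()["tcp_pos"];Z=J[2]-.1755;print(J)
for n,P,Q in(("scene",[(137,237.4),(151,237.1)],[(135,237.1),(152.6,237)]),("side",[(341,170.05),(350,168.4)],[(339.3,170.2),(351.8,168)])):
    c=ctrl.calibration(n);q=np.array([onplane(c,u,Z)[:2] for u in P]);e=q[1]-q[0]
    print(n,np.degrees(np.arctan2(e[1],e[0]))%90,(q.mean(0)-J[:2]).round(4))
    q=np.array([onplane(c,u,Z)[:2] for u in Q]);print((q-J[:2]).round(4).tolist(),np.linalg.norm(q[1]-q[0]))
t=Ro.from_rotvec(ctrl.observe()["tool_rot"]).as_matrix()[:,0]
print(rel(np.array([.5615,-.2567,.22])-.0007*t),ctrl.observe()["joint_pos"])
```

```text
[ 0.56308788 -0.25742646  0.2236265 ]
scene 60.700556878073556 [ 0.0199 -0.007 ]
[[0.0097, -0.0231], [0.0285, 0.0087]] 0.0369181150727813
side 60.988642062263835 [-0.0198  0.0187]
[[-0.0107, 0.0338], [-0.0285, 0.0024]] 0.03605790242620323
[ 0.00084612 -0.00082626  0.00362318] [-5.92449797e-01  2.40240465e-01  1.78586245e+00 -1.83925904e-04
  1.11353743e+00 -1.24230109e+00]
```

```bash
python3 steer.py '[[0.001,-0.001,0.01,0,0,0.035,0],[0.001,-0.001,0.02,0,0,0.035,0],[0.001,-0.001,0.023,0,0,0.035,0],[0.001,-0.001,0.023,0,0,0.035,0],[0.001,-0.001,0.023,0,0,0.035,0]]'
python3 - <<'E'
from h import *
s=ctrl.observe();t=Ro.from_rotvec(s["tool_rot"]).as_matrix()[:,0];print(s["tcp_pos"],s["ft_force"],rel(np.array([.5615,-.2567,.186])-.0007*t))
E
```

```text
time: 5.07
tcp_pos: [0.5611, -0.2576, 0.1997]
tool_rot: [-1.446, -2.789, -0.0]
ft_force: [0.5, 0.6, -5.0]
opening: 0.0077
gripper_force: 61.2
[ 0.5610848  -0.2575908   0.19972638] [ 0.49089675  0.62446006 -5.01060073] [-0.00021683  0.00085435  0.01372648]
```

```bash
python3 steer.py '[[0,0.0008,0.002,0,0,0,0],[0,0.0008,0.004,0,0,0,0],[0,0.0008,0.006,0,0,0,0],[0,0.0008,0.008,0,0,0,0],[0,0.0008,0.008,0,0,0,0]]'
```

```text
time: 5.48
tcp_pos: [0.5613, -0.2566, 0.1913]
tool_rot: [-1.446, -2.788, -0.0]
ft_force: [-0.0, -0.5, -5.5]
opening: 0.0081
gripper_force: 61.2
```

```bash
python3 steer.py '[[0,0,0.002,0,0,0,0],[0,0,0.004,0,0,0,0],[0,0,0.0055,0,0,0,0],[0,0,0.0055,0,0,0,0],[0,0,0.0055,0,0,0,0]]'; python3 -c "
from h import *
s=ctrl.observe();print(s['tcp_pos'],s['ft_force'],s['wrist_torque'],s['joint_pos'])"
```

```text
time: 5.9
tcp_pos: [0.5616, -0.2569, 0.1865]
tool_rot: [1.446, 2.789, -0.0]
ft_force: [-0.0, 0.0, -4.1]
opening: 0.0084
gripper_force: 61.3
[ 0.56162922 -0.25687515  0.18647974] [-0.01110385  0.04893765 -4.08462242] [-0.02498598  0.00742184  0.08396049] [-5.93077283e-01  2.81117734e-01  1.81047980e+00 -2.59423969e-05
  1.04977675e+00 -1.20701581e+00]
```

```bash
cat > o.py <<'E'
from h import *
s=ctrl.observe();print(s["time"],"Tz",s["wrist_torque"][2].round(3),"F",s["ft_force"].round(1),"j6",s["joint_pos"][5].round(3),"z",s["tcp_pos"].round(4),"op",round(float(s["opening"]),4))
E
python3 steer.py '[[0,0,0.001,0,0,0.1,0],[0,0,0.0015,0,0,0.2,0],[0,0,0.0015,0,0,0.3,0],[0,0,0.0015,0,0,0.4,0]]' 80 >/dev/null; python3 o.py
python3 steer.py '[[0,0,0,0,0,0.1,0],[0,0,0,0,0,0.2,0]]' >/dev/null; python3 o.py
```

```text
6.2333 Tz 0.171 F [-3.3 -0.3  0.7] j6 -0.803 z [ 0.5616 -0.2572  0.1864] op 0.0075
6.4 Tz 0.19 F [-3.  -0.3  0.3] j6 -0.603 z [ 0.5616 -0.2572  0.1864] op 0.0071
```

```bash
python3 steer.py '[[0,0,0,0,0,0.1,0]]' >/dev/null; python3 o.py
python3 steer.py '[[0,0,0,0,0,0.1,0]]' >/dev/null; python3 o.py
python3 steer.py '[[0,0,0,0,0,0.1,0]]' >/dev/null; python3 o.py
python3 steer.py '[[0,0,0,0,0,0.1,0]]' >/dev/null; python3 o.py
python3 steer.py '[[0,0,0,0,0,0.1,0]]' >/dev/null; python3 o.py
```

```text
6.4833 Tz 0.18 F [-2.  -0.9  1. ] j6 -0.503 z [ 0.5615 -0.2572  0.1864] op 0.0068
6.5667 Tz 0.347 F [-2.  -0.2  0.2] j6 -0.403 z [ 0.5614 -0.2573  0.1864] op 0.0073
6.65 Tz 0.195 F [-3.1 -0.1  1.8] j6 -0.304 z [ 0.5614 -0.2573  0.1865] op 0.0073
6.7333 Tz 0.136 F [-2.1 -1.1  1.1] j6 -0.202 z [ 0.5616 -0.2574  0.1866] op 0.0072
6.8167 Tz 0.259 F [-3.4  0.4  1.1] j6 -0.103 z [ 0.5616 -0.2574  0.1866] op 0.0071
```

```bash
python3 steer.py '[[0,0,0,0,0,0.05,0]]' >/dev/null; python3 o.py
python3 steer.py '[[0,0,0,0,0,0.05,0]]' >/dev/null; python3 o.py
python3 steer.py '[[0,0,0,0,0,0.05,0]]' >/dev/null; python3 o.py
python3 steer.py '[[0,0,0,0,0,0.05,0]]' >/dev/null; python3 o.py
python3 steer.py '[[0,0,0,0,0,0.05,0]]' >/dev/null; python3 o.py
python3 steer.py '[[0,0,0,0,0,0.05,0]]' >/dev/null; python3 o.py
```

```text
6.9 Tz 0.285 F [-2.4  0.   1. ] j6 -0.054 z [ 0.5616 -0.2574  0.1866] op 0.0069
6.9833 Tz 0.329 F [-2.9 -1.   1.4] j6 -0.006 z [ 0.5616 -0.2575  0.1866] op 0.007
7.0667 Tz 0.16 F [-2.8 -1.   0.9] j6 0.044 z [ 0.5616 -0.2577  0.1866] op 0.0073
7.15 Tz 0.189 F [-3.8 -1.5  0.1] j6 0.095 z [ 0.5616 -0.2577  0.1866] op 0.0077
7.2333 Tz 0.246 F [-4.1 -1.2 -0.1] j6 0.145 z [ 0.5616 -0.2577  0.1866] op 0.0071
7.3167 Tz 0.042 F [-2.8 -1.5  1. ] j6 0.195 z [ 0.5616 -0.2577  0.1867] op 0.0074
```

```bash
python3 steer.py '[[0,0,0,0,0,0.05,0]]' >/dev/null; python3 o.py
python3 steer.py '[[0,0,0,0,0,0.05,0]]' >/dev/null; python3 o.py
python3 steer.py '[[0,0,0,0,0,0.05,0]]' >/dev/null; python3 o.py
python3 steer.py '[[0,0,0,0,0,0.05,0]]' >/dev/null; python3 o.py
python3 steer.py '[[0,0,0,0,0,0,0]]' >/dev/null; python3 o.py
python3 steer.py '[[0,0,0,0,0,0.05,0]]' >/dev/null; python3 o.py
```

```text
7.4 Tz 0.099 F [-2.  -0.5  0.9] j6 0.245 z [ 0.5616 -0.2577  0.1866] op 0.0072
7.4833 Tz 0.128 F [-2.1 -0.4  1.2] j6 0.295 z [ 0.5616 -0.2577  0.1866] op 0.0075
7.5667 Tz 0.246 F [-3.  -0.1  0.2] j6 0.345 z [ 0.5616 -0.2576  0.1866] op 0.0075
7.65 Tz 0.326 F [-3.1 -1.1  0.3] j6 0.394 z [ 0.5616 -0.2576  0.1866] op 0.0074
7.7333 Tz 0.161 F [-3.6 -1.6  2.6] j6 0.393 z [ 0.5616 -0.2576  0.1866] op 0.0074
7.8167 Tz 0.174 F [-4.3 -2.   2.8] j6 0.442 z [ 0.5616 -0.2576  0.1866] op 0.0073
```

```bash
python3 steer.py '[[0,0,0,0,0,0.05,0]]' >/dev/null; python3 o.py
python3 steer.py '[[0,0,0,0,0,0.05,0]]' >/dev/null; python3 o.py
python3 steer.py '[[0,0,0,0,0,0.05,0]]' >/dev/null; python3 o.py
python3 steer.py '[[0,0,0,0,0,0.05,0]]' >/dev/null; python3 o.py
python3 steer.py '[[0,0,0,0,0,0.05,0]]' >/dev/null; python3 o.py
```

```text
7.9 Tz 0.133 F [-3.5 -0.5  3.1] j6 0.494 z [ 0.5616 -0.2577  0.1867] op 0.0069
7.9833 Tz 0.099 F [-3.9 -0.9  2.9] j6 0.544 z [ 0.5616 -0.2576  0.1866] op 0.0073
8.0667 Tz 0.059 F [-3.2  0.2  2.5] j6 0.594 z [ 0.5616 -0.2576  0.1866] op 0.0073
8.15 Tz 0.107 F [-3.3 -1.3  2. ] j6 0.644 z [ 0.5616 -0.2576  0.1867] op 0.0074
8.2333 Tz 0.207 F [-4.4 -0.1  2.4] j6 0.694 z [ 0.5616 -0.2576  0.1866] op 0.0073
```

The torque peaks are 0.39 rad apart, at j6 of about -0.40, 0.00 and 0.39. The thread came home near j6 of about -0.5, so the cap now sits around the third notch. I'm letting go of the wing and rising.

```bash
python3 steer.py '[[0,0,0,0,0,0,0.03],[0,0,0,0,0,0,0.04],[0,0,0,0,0,0,0.05],[0,0,-0.01,0,0,0,0.06],[0,0,-0.05,0,0,0,0.085],[0,0,-0.09,0,0,0,0.085],[0,0,-0.13,0,0,0,0.085],[0,0,-0.13,0,0,0,0.085]]'
python3 - <<'E'
from h import *
from scipy.optimize import least_squares
D=[(.20766,-.64176,.30254,.28718,1.57817),(.5485,-.0302,.254,.0563,1.93376),(.6189,-.3371,.2489,.39641,1.53883),(.56309,-.25743,.22363,.24024,1.78586),(.56163,-.25688,.18648,.28112,1.81048)]
s=ctrl.observe();q=s["joint_pos"];print(q.round(3),s["tcp_pos"])
D.append((*s["tcp_pos"],q[1],q[2]))
D=np.array(D);r=np.hypot(D[:,0],D[:,1])
def f(p):
    L2,L3,k,o=p;a=D[:,3];b=a+D[:,4];return np.r_[L2*np.sin(a)+L3*np.sin(b)-r,k+L2*np.cos(a)+L3*np.cos(b)-D[:,2]]
for o in[0]:
    R=least_squares(f,[.4,.4,.1,0]);print(R.x,R.fun.round(4))
E
```

```text
time: 8.9
tcp_pos: [0.5647, -0.2585, 0.3274]
tool_rot: [3.097, 0.445, 0.023]
ft_force: [0.2, -1.1, 2.2]
opening: 0.0851
gripper_force: 0.0
[-0.593  0.144  1.7    0.     1.277  0.692] [ 0.56469387 -0.25851583  0.32743022]
[0.42930321 0.57685633 0.0594841  0.        ] [-0.0009  0.0017 -0.      0.0011  0.0019 -0.0039  0.0012 -0.0007  0.001
 -0.0008 -0.0016  0.001 ]
```

Run:
```python
from h import *
from scipy.optimize import least_squares
D=np.array([(.20766,-.64176,.30254,-1.408,.28718,1.57817),(.5485,-.0302,.254,-.23973,.0563,1.93376),(.6189,-.3371,.2489,-.64252,.39641,1.53883),(.56309,-.25743,.22363,-.59245,.24024,1.78586),(.56163,-.25688,.18648,-.59308,.28112,1.81048),(.56469,-.25852,.32743,-.593,.144,1.7)])
c,s=np.cos(D[:,3]),np.sin(D[:,3]);X=c*D[:,0]+s*D[:,1];Y=-s*D[:,0]+c*D[:,1];print(X.round(4),Y.round(4))
def f(p):
    L2,L3,k,o,e=p;a=D[:,4];b=a+D[:,5];return np.r_[o+L2*np.sin(a)+L3*np.sin(b+e)-X,k+L2*np.cos(a)+L3*np.cos(b+e)-D[:,2]]
R=least_squares(f,[.4,.4,.1,0,0]);print(R.x.round(4),R.fun.round(4))
```

```text
[0.6669 0.54   0.6975 0.6109 0.6093 0.6128] [0.1009 0.1009 0.101  0.1009 0.1009 0.1012]
[0.4349 0.5745 0.0772 0.0033 0.0459] [ 0.001   0.0012  0.0005 -0.0003 -0.0007 -0.0016 -0.0001 -0.0003  0.0003
 -0.      0.0001 -0.0001]
```

```bash
python3 steer.py '[[-0.081,0.122,0,0,0,-1.02,0.085],[-0.081,0.122,0,0,0,-1.02,0.085],[-0.081,0.122,0,0,0,-1.02,0.085],[-0.081,0.122,0,0,0,-1.02,0.085],[-0.081,0.122,0,0,0,-1.02,0.085],[-0.081,0.122,0,0,0,-1.02,0.085],[-0.081,0.122,0,0,0,-1.02,0.085],[-0.081,0.122,0,0,0,-1.02,0.085],[-0.081,0.122,0,0,0,-1.02,0.085]]'
cat > goal.py <<'E'
from h import *
def tgt(az,pitch):
    "tool z at azimuth az (deg), pitch deg below horizontal; y horizontal, x up"
    a,p=np.radians([az,pitch]);z=np.array([np.cos(p)*np.cos(a),np.cos(p)*np.sin(a),-np.sin(p)]);y=np.array([np.sin(a),-np.cos(a),0]);return np.c_[np.cross(y,z),y,z]
def go(P,az,pitch):
    s=ctrl.observe();T=Ro.from_rotvec(s["tool_rot"]);print("rel",T.inv().apply(np.array(P)-s["tcp_pos"]).round(4),(T.inv()*Ro.from_matrix(tgt(az,pitch))).as_rotvec().round(4),"j",s["joint_pos"].round(2),"p",s["tcp_pos"].round(4),"F",s["ft_force"].round(1))
E
python3 -c "
from goal import *
print(tgt(75,20).round(2).tolist());go((.5236,-.3983,.30),75,20);go((.5236,-.3983,.30),75,50)"
```

```text
time: 9.65
tcp_pos: [0.5183, -0.3968, 0.3157]
tool_rot: [2.491, 1.913, 0.001]
ft_force: [0.0, -0.7, 0.1]
opening: 0.0848
gripper_force: 0.0
[[0.09, 0.97, 0.24], [0.33, -0.26, 0.91], [0.94, 0.0, -0.34]]
rel [-0.      0.0055  0.0157] [5.000e-04 1.222e+00 1.600e-03] j [-0.81  0.23  1.62  0.    1.29 -0.55] p [ 0.5183 -0.3968  0.3157] F [ 0.  -0.7  0.1]
rel [-0.      0.0055  0.0157] [0.0009 0.6984 0.0014] j [-0.81  0.23  1.62  0.    1.29 -0.55] p [ 0.5183 -0.3968  0.3157] F [ 0.  -0.7  0.1]
```

Tilt now, 70° about tool y, staying high.

```bash
python3 steer.py '[[0,0.005,0,0,1.222,0,0.085],[0,0.005,0,0,1.222,0,0.085],[0,0.005,0,0,1.222,0,0.085],[0,0.005,0,0,1.222,0,0.085],[0,0.005,0,0,1.222,0,0.085],[0,0.005,0,0,1.222,0,0.085],[0,0.005,0,0,1.222,0,0.085],[0,0.005,0,0,1.222,0,0.085],[0,0.005,0,0,1.222,0,0.085],[0,0.005,0,0,1.222,0,0.085]]'
python3 -c "
from goal import *
go((.5236,-.3983,.1134),75,20)"
```

```text
time: 10.48
tcp_pos: [0.5228, -0.3987, 0.3151]
tool_rot: [-1.684, -1.287, -1.187]
ft_force: [0.5, 1.6, -1.3]
opening: 0.085
gripper_force: 0.0
rel [-0.1897  0.0003  0.0686] [ 0.0051 -0.0052 -0.0002] j [-1.    0.51  1.48  0.89  2.02 -0.72] p [ 0.5228 -0.3987  0.3151] F [ 0.5  1.6 -1.3]
```

```bash
python3 steer.py '[[-0.19,0,0.0686,0,0,0,0.085],[-0.19,0,0.0686,0,0,0,0.085],[-0.19,0,0.0686,0,0,0,0.085],[-0.19,0,0.0686,0,0,0,0.085],[-0.19,0,0.0686,0,0,0,0.085],[-0.19,0,0.0686,0,0,0,0.085],[-0.19,0,0.0686,0,0,0,0.085]]'
python3 - <<'E'
from goal import *
go((.5479,-.3075,.0792),75,20)
# check the jar still stands in the pocket: project axis, measure body silhouette in both views
for n in("scene","side"):
    c=ctrl.calibration(n);i=ctrl.snapshot(n);cv2.imwrite(f"pics/g_{n}.png",i)
E
```

```text
time: 11.07
tcp_pos: [0.5225, -0.3976, 0.1114]
tool_rot: [-1.685, -1.285, -1.182]
ft_force: [-0.1, 0.2, 1.1]
opening: 0.0848
gripper_force: 0.0
rel [0.0014 0.0009 0.099 ] [ 0.0027 -0.0042 -0.004 ] j [-1.    0.77  1.51  0.81  1.83 -0.94] p [ 0.5225 -0.3976  0.1114] F [-0.1  0.2  1.1]
```

```bash
python3 steer.py '[[0.001,0.001,0.035,0,0,0,0.085],[0.001,0.001,0.065,0,0,0,0.085],[0.001,0.001,0.085,0,0,0,0.085],[0.001,0.001,0.098,0,0,0,0.085],[0.001,0.001,0.098,0,0,0,0.085]]' 60; python3 steer.py '[[0,0,0,0,0,0,0.04],[0,0,0,0,0,0,0.04],[0,0,0,0,0,0,0.04],[0,0,0,0,0,0,0.04]]' 60
python3 -c "
from goal import *
go((.5479,-.3075,.0792),75,20)"
```

```text
time: 11.58
tcp_pos: [0.5488, -0.3073, 0.0813]
tool_rot: [-1.685, -1.292, -1.18]
ft_force: [-0.1, 0.2, -0.8]
opening: 0.0852
gripper_force: 0.0
time: 11.92
tcp_pos: [0.5467, -0.3115, 0.0821]
tool_rot: [-1.684, -1.29, -1.18]
ft_force: [-6.4, -1.6, 4.6]
opening: 0.0541
gripper_force: 62.2
rel [-0.0013  0.0001  0.0049] [ 0.0007 -0.0017 -0.0008] j [-0.9   0.74  1.63  0.87  1.72 -0.97] p [ 0.5467 -0.3115  0.0821] F [-6.4 -1.6  4.6]
```

```bash
python3 steer.py '[[0.009,0,-0.0034,0,0,0,0.04],[0.019,0,-0.0068,0,0,0,0.04],[0.05,0,-0.018,0,0,0,0.04],[0.085,0,-0.031,0,0,0,0.04],[0.12,0,-0.0437,0,0,0,0.04],[0.141,0,-0.0513,0,0,0,0.04],[0.141,0,-0.0513,0,0,0,0.04]]'
python3 - <<'E'
from goal import *
s=ctrl.observe();T=Ro.from_rotvec(s["tool_rot"]).as_matrix()
M=tgt(74.5,110);J=np.array([.503,.258,.087]);ax=np.array([np.cos(np.radians(74.5)),np.sin(np.radians(74.5)),0])
# tool line hits jar axis at jar z=51.4 mm; jar mid = that - 8.4 mm
P=J+.0084*ax-.0605*M[:,2];print(M.round(2).tolist(),P)
go(P+[0,0,.08],74.5,110);go((.50,.02,.30),74.5,65)
for n in("scene","side"):cv2.imwrite(f"pics/h_{n}.png",ctrl.snapshot(n))
E
```

```text
time: 12.5
tcp_pos: [0.5497, -0.3115, 0.238]
tool_rot: [-1.69, -1.301, -1.188]
ft_force: [0.6, -1.1, -4.2]
opening: 0.054
gripper_force: 64.0
[[0.25, 0.96, -0.09], [0.91, -0.27, -0.33], [-0.34, 0.0, -0.94]] [0.51077456 0.28603415 0.1438514 ]
rel [ 0.1855 -0.1952  0.5351] [ 0.0098 -1.5652  0.0092] j [-0.9   0.51  1.64  0.91  1.85 -0.8 ] p [ 0.5497 -0.3115  0.238 ] F [ 0.6 -1.1 -4.2]
rel [ 0.1661 -0.1346  0.2655] [ 0.0051 -0.7798  0.0114] j [-0.9   0.51  1.64  0.91  1.85 -0.8 ] p [ 0.5497 -0.3115  0.238 ] F [ 0.6 -1.1 -4.2]
```

```bash
python3 steer.py '[[0.166,-0.134,0.265,0.005,-0.78,0.011,0.04],[0.166,-0.134,0.265,0.005,-0.78,0.011,0.04],[0.166,-0.134,0.265,0.005,-0.78,0.011,0.04],[0.166,-0.134,0.265,0.005,-0.78,0.011,0.04],[0.166,-0.134,0.265,0.005,-0.78,0.011,0.04],[0.166,-0.134,0.265,0.005,-0.78,0.011,0.04],[0.166,-0.134,0.265,0.005,-0.78,0.011,0.04],[0.166,-0.134,0.265,0.005,-0.78,0.011,0.04],[0.166,-0.134,0.265,0.005,-0.78,0.011,0.04],[0.166,-0.134,0.265,0.005,-0.78,0.011,0.04]]'
python3 -c "
from goal import *
go((.5108,.286,.224),74.5,110)"
```

```text
time: 13.43
tcp_pos: [0.4971, 0.0238, 0.2933]
tool_rot: [-2.241, -1.709, -0.489]
ft_force: [0.7, -0.5, -5.4]
opening: 0.0542
gripper_force: 65.1
rel [ 0.2019 -0.054   0.1733] [-0.0178 -0.7915  0.0058] j [-0.31 -0.12  2.06  0.46  1.27 -0.2 ] p [0.4971 0.0238 0.2933] F [ 0.7 -0.5 -5.4]
```

Run:
```python
from h import *
c=ctrl.calibration("wrist");i=ctrl.snapshot("wrist");np.save("w3.npy",c,allow_pickle=True);cv2.imwrite("pics/w3.png",i)
a=np.radians(74.5);y=np.array([np.cos(a),np.sin(a),0]);x=np.array([y[1],-y[0],0])
for sx,sy in((-1,-1),(1,-1),(1,1),(-1,1)):
    print(proj(c,np.array([.503,.257,.07])+sx*.042*x+sy*.088*y).round(0),proj(c,np.array([.503,.257,.036])+sx*.058*x+sy*.1*y).round(0))
```

```text
[176. 144.] [171. 161.]
[246. 144.] [259. 161.]
[247.  13.] [260.  25.]
[183.  14.] [179.  25.]
```

View pics/w3.png

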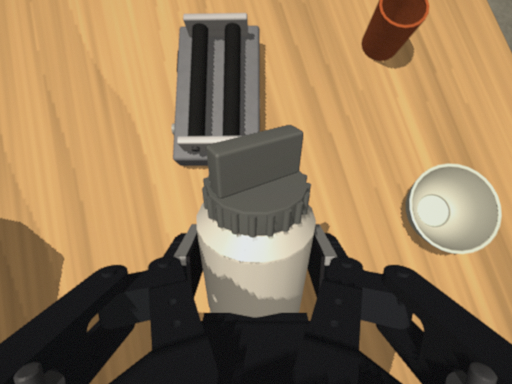

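The wrist view shows the mill within about 2 px of the prediction: base corners at (174,160), (180,27) and (259,26). The jar is held by the body with its cap on. I'm shifting the mill estimate to (0.5043, 0.2565), az 75°.

```bash
cat > lay.py <<'E'
from goal import *
def lay(dz,pitch=110,az=75):
    M=tgt(az,pitch);a=np.radians(az);ax=np.array([np.cos(a),np.sin(a),0]);P=np.array([.5043,.2565,.087])+.0084*ax-.0605*M[:,2];go(P+[0,0,dz],az,pitch)
E
python3 -c "
from lay import *
lay(.08)"
python3 steer.py '[[0.203,-0.053,0.175,-0.018,-0.79,0,0.04],[0.203,-0.053,0.175,-0.018,-0.79,0,0.04],[0.203,-0.053,0.175,-0.018,-0.79,0,0.04],[0.203,-0.053,0.175,-0.018,-0.79,0,0.04],[0.203,-0.053,0.175,-0.018,-0.79,0,0.04],[0.203,-0.053,0.175,-0.018,-0.79,0,0.04],[0.203,-0.053,0.175,-0.018,-0.79,0,0.04],[0.203,-0.053,0.175,-0.018,-0.79,0,0.04]]'
python3 - <<'E'
from lay import *
lay(.02)
for n in("scene","side"):cv2.imwrite(f"pics/k_{n}.png",ctrl.snapshot(n))
s=ctrl.observe();T=Ro.from_rotvec(s["tool_rot"]).as_matrix()
# jar body/cap direction check in the side view: gray mask contours
J=s["tcp_pos"]+.0605*T[:,2]
for n in("scene","side"):
    c=ctrl.calibration(n);i=cv2.imread(f"pics/k_{n}.png");h=cv2.cvtColor(i,cv2.COLOR_BGR2HSV)
    a=np.radians(75);ax=np.array([np.cos(a),np.sin(a),0])
    print(n,"foot",proj(c,J-.0514*ax).round(1),"cap",proj(c,J+.0626*ax).round(1))
E
```

```text
rel [ 0.2023 -0.0543  0.1732] [-0.0168 -0.7906 -0.0055] j [-0.32 -0.12  2.06  0.46  1.27 -0.2 ] p [0.4977 0.0221 0.2931] F [ 1.2 -0.7 -5.3]
time: 14.15
tcp_pos: [0.5151, 0.2878, 0.2187]
tool_rot: [2.308, 1.761, -0.411]
ft_force: [0.1, -1.0, -6.0]
opening: 0.0543
gripper_force: 65.3
rel [ 0.0152 -0.0022  0.0529] [-0.0047  0.0016 -0.0044] j [ 0.42  0.29  1.76 -0.28  1.33  0.78] p [0.5151 0.2878 0.2187] F [ 0.1 -1.  -6. ]
scene foot [305.5 120.2] cap [344.7 115.2]
side foot [230.3 230.6] cap [171.4 254.3]
```

```bash
python3 - <<'E'
from lay import *
c=np.load("w3.npy",allow_pickle=True).item();T=tgt(75,65);a=np.radians(20)
ax=np.cos(a)*T[:,0]-np.sin(a)*T[:,2];p=np.array([.4977,.0221,.2931])+.0605*T[:,2]+.0626*ax
print("wing ends",proj(c,p).round(1),[proj(c,p+e*.02*T[:,1]).round(0) for e in(-1,1)])
E
python3 steer.py '[[0.006,-0.002,0.02,-0.004,0.002,-0.004,0.04],[0.015,-0.002,0.045,-0.004,0.002,-0.004,0.04],[0.015,-0.002,0.053,-0.004,0.002,-0.004,0.04],[0.015,-0.002,0.053,-0.004,0.002,-0.004,0.04],[0.015,-0.002,0.053,-0.004,0.002,-0.004,0.04]]'
python3 -c "
from lay import *
lay(.0)"
```

```text
wing ends [255.4 142. ] [array([204., 142.]), array([307., 142.])]
time: 14.67
tcp_pos: [0.5138, 0.2789, 0.1699]
tool_rot: [2.307, 1.756, -0.398]
ft_force: [0.4, 0.0, -3.9]
opening: 0.0545
gripper_force: 65.1
rel [ 0.0135 -0.0036  0.0227] [ 0.0047 -0.0019 -0.0084] j [ 0.41  0.33  1.8  -0.29  1.24  0.8 ] p [0.5138 0.2789 0.1699] F [ 0.4  0.  -3.9]
```

```bash
python3 steer.py '[[0.005,-0.003,0.007,0.005,0,-0.008,0.04],[0.009,-0.0036,0.013,0.005,0,-0.008,0.04],[0.0115,-0.0036,0.0175,0.005,0,-0.008,0.04],[0.0115,-0.0036,0.0175,0.005,0,-0.008,0.04],[0.0115,-0.0036,0.0175,0.005,0,-0.008,0.04]]'
python3 -c "
from lay import *
lay(.0);print(ctrl.observe()['wrist_torque'])"
```

```text
time: 15.08
tcp_pos: [0.5112, 0.2864, 0.1495]
tool_rot: [2.3, 1.77, -0.402]
ft_force: [0.4, 0.6, -4.8]
opening: 0.0544
gripper_force: 65.3
rel [0.0004 0.001  0.0058] [ 0.0016 -0.0024  0.0023] j [ 0.42  0.37  1.8  -0.29  1.21  0.81] p [0.5112 0.2864 0.1495] F [ 0.4  0.6 -4.8]
[ 0.41486962 -0.1297646  -0.01850955]
```

```bash
python3 steer.py '[[0.0003,0.001,0.0014,0,0,0,0.04],[0.0006,0.001,0.0028,0,0,0,0.04],[0.0006,0.001,0.0028,0,0,0,0.04]]' | grep -E "tcp|ft"
python3 steer.py '[[0.0005,0,0.0014,0,0,0,0.04],[0.0005,0,0.0014,0,0,0,0.04]]' | grep -E "tcp|ft"
python3 steer.py '[[0.0003,0,0.001,0,0,0,0.04],[0.0003,0,0.001,0,0,0,0.04]]' | grep -E "tcp|ft"; python3 -c "
from lay import *
lay(.0);print(ctrl.observe()['wrist_torque'])"
```

```text
tcp_pos: [0.5124, 0.2857, 0.1469]
ft_force: [-0.0, -0.7, -5.0]
tcp_pos: [0.5123, 0.2857, 0.1454]
ft_force: [0.3, 0.3, -4.7]
tcp_pos: [0.5124, 0.2857, 0.1452]
ft_force: [-2.1, -0.1, -0.6]
rel [-0.0006 -0.0002  0.0016] [ 0.0019 -0.0024  0.0016] j [ 0.42  0.37  1.8  -0.29  1.2   0.81] p [0.5124 0.2857 0.1452] F [-2.1 -0.1 -0.6]
[ 0.20386741  0.20845574 -0.05350437]
```

```bash
python3 steer.py '[[0.0003,-0.0008,0.001,0,0,0,0.04],[0.0003,-0.0008,0.001,0,0,0,0.04]]' | grep -E "tcp|ft"; python3 -c "
from lay import *
lay(.0);print(ctrl.observe()['wrist_torque'])"
```

```text
tcp_pos: [0.5122, 0.2857, 0.1451]
ft_force: [-1.6, -1.9, 5.3]
rel [-0.0007 -0.0001  0.0015] [ 0.0039 -0.0024  0.0013] j [ 0.42  0.37  1.8  -0.29  1.2   0.81] p [0.5122 0.2857 0.1451] F [-1.6 -1.9  5.3]
[-0.27298839  0.2116708  -0.07875893]
```

```bash
python3 steer.py '[[0,0,-0.0005,0,0,0,0.06],[0,0,-0.0005,0,0,0,0.07],[0,0,-0.0005,0,0,0,0.085],[0,0,-0.0005,0,0,0,0.085],[0,0,-0.01,0,0,0,0.085],[0,0,-0.04,0,0,0,0.085],[0,0,-0.08,0,0,0,0.085],[0,0,-0.12,0,0,0,0.085],[0,0,-0.12,0,0,0,0.085]]'
python3 - <<'E'
from lay import *
c=ctrl.calibration("wrist");i=ctrl.snapshot("wrist");cv2.imwrite("pics/z.png",i)
for n in("scene","side"):
    j=ctrl.snapshot(n);cv2.imwrite(f"pics/z_{n}.png",j)
h=cv2.cvtColor(i,cv2.COLOR_BGR2HSV)
m=((h[...,1]<60)&(h[...,2]>135)).astype(np.uint8)
for k in sorted(cv2.findContours(m,0,2)[0],key=cv2.contourArea)[-4:]:print(cv2.contourArea(k),cv2.boundingRect(k))
a=np.radians(75);y=np.array([np.cos(a),np.sin(a),0]);x=np.array([y[1],-y[0],0]);J=np.array([.5043,.2565,.087])
for nm,d,z,lx in(("foot",-.043,0,0),("body0",-.031,.0,0),("body1",.031,.0,0),("cap",.071,0,0)):print(nm,proj(c,J+d*y+.028*0*x).round(0),[proj(c,J+d*y+e*.028*x).round(0) for e in(-1,1)])
for e in(-.078,.078):print("brk",proj(c,J+e*y-[0,0,.017]).round(0))
s=ctrl.observe();print(s["tcp_pos"],s["ft_force"])
E
```

```text
time: 16.58
tcp_pos: [0.5254, 0.3286, 0.267]
tool_rot: [2.301, 1.769, -0.375]
ft_force: [0.4, -0.5, 2.0]
opening: 0.0852
gripper_force: 0.0
58.5 (218, 162, 11, 11)
2178.5 (223, 170, 48, 70)
2476.0 (190, 77, 102, 101)
2536.0 (410, 239, 80, 50)
foot [250. 225.] [array([224., 226.]), array([275., 225.])]
body0 [250. 217.] [array([223., 217.]), array([276., 217.])]
body1 [249. 167.] [array([219., 167.]), array([279., 167.])]
cap [249. 127.] [array([216., 127.]), array([281., 127.])]
brk [250. 237.]
brk [249. 112.]
[0.52199155 0.32555606 0.25724494] [ 0.36134575 -0.28249491 -1.53601812]
```

```bash
python3 steer.py '[[0,0,-0.03,0,0,0,0.085],[0,0,-0.06,0,0,0,0.085],[0,0,-0.06,0,0,0,0.085],[0,0,-0.06,0,0,0,0.085],[0,0,-0.06,0,0,0,0.085],[0,0,-0.06,0,0,0,0.085]]' | grep -E "time|tcp|ft"
python3 - <<'E'
from lay import *
c=ctrl.calibration("wrist");i=ctrl.snapshot("wrist");h=cv2.cvtColor(i,cv2.COLOR_BGR2HSV)
a=np.radians(75);y=np.array([np.cos(a),np.sin(a),0]);x=np.array([y[1],-y[0],0]);J=np.array([.5043,.2565,.087])
m=((h[...,1]<60)&(h[...,2]>135)).astype(np.uint8)
for k in sorted(cv2.findContours(m,0,2)[0],key=cv2.contourArea)[-3:]:print(cv2.contourArea(k),cv2.boundingRect(k))
for d in(-.043,-.031,.031,.071):print(d,[proj(c,J+d*y+e*.028*x).round(0) for e in(-1,1)])
for n,o in(("scene","a"),("side","b")):
    c=ctrl.calibration(n);j=ctrl.snapshot(n);d=cv2.absdiff(j,cv2.imread(f"pics/{o}.png")).max(2)
    u=proj(c,J).astype(int);w=d[u[1]-30:u[1]+30,u[0]-40:u[0]+40]>45
    print(n,u,[proj(c,J+t*y).round(0) for t in(-.043,.071)]);print("\n".join("".join(" #"[int(v)] for v in r[::2]) for r in w[::3]))
E
```

```text
time: 17.23
tcp_pos: [0.5262, 0.3441, 0.3098]
ft_force: [0.1, -0.3, 0.1]
475.5 (213, 95, 64, 12)
1291.0 (240, 164, 33, 56)
2392.0 (401, 225, 72, 47)
-0.043 [array([233., 208.]), array([278., 208.])]
-0.031 [array([233., 200.]), array([279., 200.])]
0.031 [array([230., 156.]), array([282., 156.])]
0.071 [array([228., 121.]), array([284., 121.])]
scene [317 143] [array([303., 145.]), array([340., 140.])]
                                        
                                        
                                        
                                        
                                        
                                        
                                        
                   ############         
              ##################        
            #####################       
            ############        #       
    #       ##    ##########            
    ##       ##############        ##   
     ##      #######                    
 #    ##                                
                                        
                                      
[... 188 characters left out ...]
                                    
                                        
                                        
                                        
                                        
                                        
                                        
                           #####        
                        #########       
         #          #############       
     #####       ################       
     ######   ################          
     ####  ################             
  ####  ###############                 
###      ###########                    
       #########                        
    ######## #                          
    ###
```

The jar lies along the rollers as predicted in all three views, and the arm is clear. I'm handing in.

```bash
python3 -c "
from station import ctrl
print(ctrl.finish_job())"
```

```text
the job is handed in; nothing more can be done
None
```

The job is handed in: the cap is home with about three ratchet clicks (judged from the torque peaks, not read directly), and the jar is lying on its side along the mill rollers near the middle with the arm clear, after about 17 s; bowl, beaker and rib were left alone.

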